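Pack the lifting eye-nut kit

ROBOT

A 6-joint arm with a two-finger parallel gripper is mounted at the origin on the work surface. World frame = base frame: x ahead of the robot, y to its left, z up, the work surface at z = 0. Lengths are in m, angles in degrees, forces in N, time in s.
With the tool pointing down it reaches from about 0.3 to 0.85 m from the base axis. Payload 4.2 kg.
Tool frame: the origin (TCP) lies at the very end of the fingers, on their centre line; the grasp point (between the pads) lies 19 mm behind it (robot.hold_point_z is the distance from the TCP to the grasp point, in m); z points along the fingers, y is the line along which they close (so a half turn about z gives the same grasp; the last joint's range is limited). The gripper opens to 91 mm and grips with 3 to 60 N. Pads are 32 mm wide; open, the fingers measure 118 mm over their backs; the gripper's body (76 mm by 178 mm) begins 60 mm behind the grasp point.
Start: joints at [71.161, 18.312, 89.639, -0, 72.044, -1.146], TCP at [0.175, 0.548, 0.214] pointing down, gripper open.
Joint ranges: [-177.97, 177.97], [-48.28, 115.42], [12.27, 149.76], [-77.06, 257.06], [2.81, 150.46], [-146.56, 146.56]. Speed limits (degrees/s): [147.25, 147.25, 180, 180, 180, 180].

INTERFACE

Orientations are given as a 3x3 rotation matrix whose columns are the frame's x, y, z axes.
In Python, from rig import monitor, optics, order, robot gives the robot as it stands.
- The arm moves only by the tool jog_arm, never from a script. Its argument "moves" is text: rows parted by semicolons, each of 6 numbers parted by spaces: the shift along the world's x, y, z in a scale on which 1.0 is 100 cm, then the turn, a rotation vector about the world's x, y, z in fractions of the full range, 1 being pi/2 rad. A call has 1 to 8 rows; each row is the pose to reach, as a shift and turn from the pose commanded when the call began; what a row does not reach only later rows make up. A row lasts 1/12 s, in which the tool goes at most 41.7 mm and 7.16 degrees, less where a joint would pass 70% of its speed; a pose out of reach is approached as far as the arm can. Shift and turn numbers lie between -1 and 1, and a call with a number outside is refused. A call with a gripper value outside its range is refused whole. "fingers" is the opening, from 0 (shut) to 1 (fully open), set as the call begins (left out, the last holds). The fingers move at their own pace and stop on an object; "newtons" is the grip in N (left out, the last holds). Time passes only in rows, so rows that repeat a pose let the fingers close. It gives the time, the measured TCP pose, the force, the opening and the grip force at its end, in the units of the state.
- monitor.sense(): the state, without advancing time (a new reading comes with each control period).
- optics.read_camera(name): name is "scene" or "top" or "wrist"; returns a dict with "color" (420x560x3 uint8, blue, green, red), "depth" (420x560 float32, m along the optical axis (not along the pixel's ray), 0 where there is no reading), "K" (3x3 intrinsics, pixels), "k1" (the pictures are not rectified: a ray, as slopes to the right and down, at radius r is drawn at 1 + k1 r^2 times it, then the intrinsics apply), "camera_from_world" (4x4, takes a point from world to camera coordinates). Camera axes: x right, y up, looking along -z (the intrinsics and any distortion apply to the point x, -y, -z); pixel columns grow to the right and rows downward; lengths in m; the calibration is good to about 2 mm. A picture is of the moment at which its call begins.
- order.close_job(): hands the job in; it is judged then, once.
The state is a dict: "clock": time; "q": joint angles; "dq": joint speeds; "effort": joint torques, N m; "eef_pos": TCP position; "tcp_rot": TCP orientation; "contact_force": force on the tool from outside, world axes, zero at the start; "ft_torque": the same for the moment, N m; "finger_gap": opening from 0.0 (shut) to 1.0 (fully open); "grip_force": force on a finger pad.
Only numpy, scipy, OpenCV 4.12 (cv2) and the standard library are available. Lean on these libraries where they do the work, as an engineer would, in place of code of your own. Each camera call takes 0.05 s, during which the arm holds its last target. There are 200 camera calls.

TASK

Pack the lifting kit: stand each of the four eye nuts with a bright steel foot upright in the black tray, centred on the disc that has the colour of its loop. The two eye nuts with a red foot are in quarantine: leave them standing where they are on the bench.

Things in the scene. Friction and masses are not known exactly. Their poses are not given: they have to be found in the camera images.
- nut_blue: Upright eye nut, 220 g: blue loop on a bright bare-steel foot. Foot: disc 46 mm across, 10 mm high, then a neck 26 mm across to 17 mm. Loop: upright ring of 12 mm round bar, 52 mm outside, 28 mm hole, centre 38 mm and top 64 mm above the origin. Origin: centre of the underside; z up; loop in the x-z plane, 12 mm thick along y (grip there from above).
- nut_green: Upright eye nut, 220 g: green loop on a bright bare-steel foot. Foot: disc 46 mm across, 10 mm high, then a neck 26 mm across to 17 mm. Loop: upright ring of 12 mm round bar, 52 mm outside, 28 mm hole, centre 38 mm and top 64 mm above the origin. Origin: centre of the underside; z up; loop in the x-z plane, 12 mm thick along y (grip there from above).
- nut_yellow: Upright eye nut, 220 g: yellow loop on a bright bare-steel foot. Foot: disc 46 mm across, 10 mm high, then a neck 26 mm across to 17 mm. Loop: upright ring of 12 mm round bar, 52 mm outside, 28 mm hole, centre 38 mm and top 64 mm above the origin. Origin: centre of the underside; z up; loop in the x-z plane, 12 mm thick along y (grip there from above).
- nut_white: Upright eye nut, 220 g: white loop on a bright bare-steel foot. Foot: disc 46 mm across, 10 mm high, then a neck 26 mm across to 17 mm. Loop: upright ring of 12 mm round bar, 52 mm outside, 28 mm hole, centre 38 mm and top 64 mm above the origin. Origin: centre of the underside; z up; loop in the x-z plane, 12 mm thick along y (grip there from above).
- reject_blue: Upright eye nut, 220 g: blue loop on a red foot. Does not belong in the tray. Foot: disc 46 mm across, 10 mm high, then a neck 26 mm across to 17 mm. Loop: upright ring of 12 mm round bar, 52 mm outside, 28 mm hole, centre 38 mm and top 64 mm above the origin. Origin: centre of the underside; z up; loop in the x-z plane, 12 mm thick along y (grip there from above).
- reject_yellow: Upright eye nut, 220 g: yellow loop on a red foot. Does not belong in the tray. Foot: disc 46 mm across, 10 mm high, then a neck 26 mm across to 17 mm. Loop: upright ring of 12 mm round bar, 52 mm outside, 28 mm hole, centre 38 mm and top 64 mm above the origin. Origin: centre of the underside; z up; loop in the x-z plane, 12 mm thick along y (grip there from above).
- pad_blue: Blue disc, 70 mm across, 3 mm thick, fixed in the middle of one pocket of the black tray. Origin: centre of its underside, 5 mm above the bench (on the tray's floor); z up, x and y along the tray's sides. Fixed tray 185 mm square, 25 mm high, 5 mm walls and full-height dividers; 2 x 2 pockets, each 85 mm square inside, 90 mm apart.
- pad_green: Green disc, 70 mm across, 3 mm thick, fixed in the middle of one pocket of the black tray. Origin: centre of its underside, 5 mm above the bench (on the tray's floor); z up, x and y along the tray's sides. Fixed tray 185 mm square, 25 mm high, 5 mm walls and full-height dividers; 2 x 2 pockets, each 85 mm square inside, 90 mm apart.
- pad_yellow: Yellow disc, 70 mm across, 3 mm thick, fixed in the middle of one pocket of the black tray. Origin: centre of its underside, 5 mm above the bench (on the tray's floor); z up, x and y along the tray's sides. Fixed tray 185 mm square, 25 mm high, 5 mm walls and full-height dividers; 2 x 2 pockets, each 85 mm square inside, 90 mm apart.
- pad_white: White disc, 70 mm across, 3 mm thick, fixed in the middle of one pocket of the black tray. Origin: centre of its underside, 5 mm above the bench (on the tray's floor); z up, x and y along the tray's sides. Fixed tray 185 mm square, 25 mm high, 5 mm walls and full-height dividers; 2 x 2 pockets, each 85 mm square inside, 90 mm apart.
Not all that is in view belongs to the job. Leave any orange, purple or turquoise look-alike of the nut_yellow alone.

How it is judged (in metres and radians):
At the end, for the whole second after the job is handed in: Each steel-footed eye nut stands upright (within 0.12 rad) and at rest on the disc of its own colour, its foot's centre within 12 mm of the disc's centre; both red-footed eye nuts still stand upright within 15 mm of where they began; everything is released (horizontal distance between nut_blue and pad_blue below 0.012 m and z of nut_blue in the frame of pad_blue between -0.001 and 0.007 m and angle between each of nut_blue, nut_green, nut_yellow, nut_white, reject_blue, reject_yellow's own z axis and vertical below 0.12 rad and linear speed of each of nut_blue, nut_green, nut_yellow, nut_white, reject_blue, reject_yellow below 0.02 m/s and horizontal distance between nut_green and pad_green below 0.012 m and z of nut_green in the frame of pad_green between -0.001 and 0.007 m and horizontal distance between nut_yellow and pad_yellow below 0.012 m and z of nut_yellow in the frame of pad_yellow between -0.001 and 0.007 m and horizontal distance between nut_white and pad_white below 0.012 m and z of nut_white in the frame of pad_white between -0.001 and 0.007 m and distance of each of reject_blue, reject_yellow from where it was at the start of the episode below 0.015 m); the robot touches nothing.
It fails at once if a red-footed (quarantined) eye nut is moved more than 15 mm (distance of any of reject_blue, reject_yellow from where it was at the start of the episode above 0.015 m).
It also fails if it takes over 115 s, if anything falls off the work surface, if the arm or the gripper's body presses on something with over 40 N, if the wrist force passes 120 N, or if a joint passes its speed limit or range.

## Working session

There is one attempt and no reset: what is moved stays moved. The work goes in short steps, Python scripts to look and compute and a tool call to move; the robot and the scene stay as the last step left them, time stands still between calls to the robot, and variables do not carry over. Pictures are saved under pics/ and viewed, at most 14 in all, crops included, and the job is handed in when it is done.

Besides the shell and the picture viewer there is one more tool, called after "Call:" as name(argument=value, ...) on one line, values as JSON. jog_arm: Moves the arm, as the interface text tells. Its arguments: {"type":"object","properties":{"moves":{"type":"string"},"fingers":{"type":"number"},"newtons":{"type":"number"}},"required":["moves"]}

```bash
ls; mkdir -p pics; python3 - <<'E'
from rig import monitor, optics, order, robot
import cv2,numpy as np
s=monitor.sense();print(s)
for n in("scene","top"):
    c=optics.read_camera(n);cv2.imwrite(f"pics/{n}0.png",c["color"]);np.savez(f"{n}0.npz",**c)
    print(n,c["K"],c["k1"],c["camera_from_world"])
E
```

```text
pics
{'clock': 0.0, 'q': array([ 7.11622916e+01,  1.83516807e+01,  8.97065787e+01, -1.58564769e-03,
        7.20449597e+01, -1.14611431e+00]), 'dq': array([ 0.04354546, -0.01908446,  0.02505024,  0.07763285,  0.10332523,
        0.07721708]), 'effort': array([-1.17989486e-03, -4.12453580e+01, -2.31980145e+01,  7.27192755e-02,
        4.55754565e-02, -1.29689079e-04]), 'eef_pos': array([0.17458206, 0.54731584, 0.21311873]), 'tcp_rot': array([[-9.52708673e-01,  3.03884641e-01, -5.56771133e-04],
       [ 3.03885151e-01,  9.52707132e-01, -1.71351875e-03],
       [ 9.72780078e-06, -1.80167865e-03, -9.99998377e-01]]), 'contact_force': array([-0.2629238 , -0.57569285, -0.60894563]), 'ft_torque': array([-0.01239013, -0.0146    , -0.04331387]), 'grip_force': 0.0, 'finger_gap': 1.0008982280779837}
scene [[468.08527058   0.         282.14460005]
 [  0.         468.08527058 208.8119753 ]
 [  0.           0.           1.        ]] -0.15426053340975407 [[ 0.81734681  0.5761321  -0.00399913 -0.36926952]
 [-0.47297686  0.67493384  0.56635431  0.19812519]
 [ 0.32899404 -0.46101639  0.82415217 -1.35563779]
 [ 0.          0.          0.          1.        ]]
top [[461.13110136   0.         288.98237384]
 [  0.         461.13110136 211.63040944]
 [  0.           0.           1.        ]] 0.008391925408015078 [[ 0.14253272 -0.98978801 -0.00202785 -0.05516821]
 [ 0.96776719  0.13893129  0.21005897 -0.4791037 ]
 [-0.20763211 -0.03190277  0.97768662 -0.96172775]
 [ 0.          0.          0.          1.        ]]
```

View pics/scene0.png

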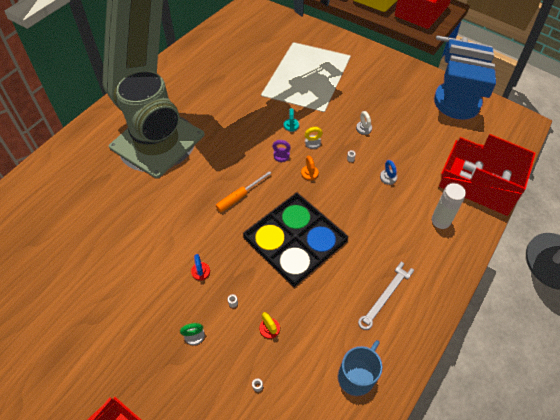

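View pics/top0.png

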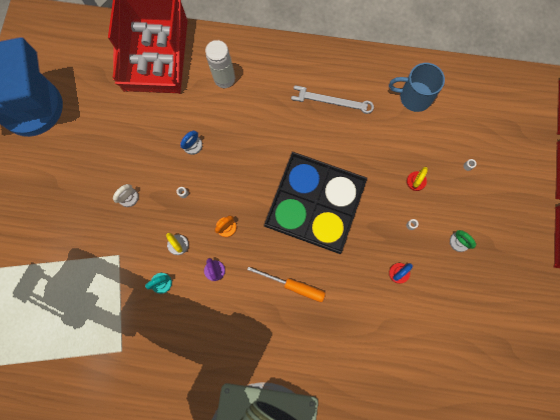

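The top view shows these candidates:
- **Blue loops:** steel foot at (191,142), red foot at (401,272). The first is nut_blue.
- **Yellow loops:** steel foot at (176,243), red foot at (418,180). The first is nut_yellow. Orange at (226,227) is a decoy.
- **Single candidates:** white at (125,194) and green at (462,240), both on steel feet.
- **Pads:** blue (304,178), white (340,191), green (291,213), yellow (327,227).

I'll measure these and make an enlarged crop to confirm.

```bash
cat > h.py <<'E'
import numpy as np,cv2
def unproj(c,uv):
    K,k1=c["K"],float(c["k1"])
    D=np.array([k1,0,0,0,0],float)
    p=cv2.undistortPoints(np.asarray(uv,np.float64).reshape(-1,1,2),K,D,None,None)
    p=p.reshape(-1,2)
    R=c["camera_from_world"][:3,:3];t=c["camera_from_world"][:3,3]
    d=np.c_[p[:,0],-p[:,1],-np.ones(len(p))]
    return -R.T@t, d@R
def plane(c,uv,z):
    o,d=unproj(c,uv); return o+d*((z-o[2])/d[:,2:])
def bydepth(c,uv):
    o,d=unproj(c,uv); uv=np.asarray(uv); return o+d*c["depth"][uv[:,1],uv[:,0]][:,None]
def loop(c,seed,r=32):
    u,v=np.meshgrid(np.arange(max(0,seed[0]-r),min(560,seed[0]+r)),np.arange(max(0,seed[1]-r),min(420,seed[1]+r)))
    uv=np.c_[u.ravel(),v.ravel()];uv=uv[c["depth"][uv[:,1],uv[:,0]]>0]
    P=bydepth(c,uv);m=(P[:,2]>.022)&(P[:,2]<.08);P=P[m]
    s=plane(c,[seed],.03)[0]; P=P[np.linalg.norm(P[:,:2]-s[:2],axis=1)<.045]
    (cx,cy),(w,h),a=cv2.minAreaRect((P[:,:2]*1000).astype(np.float32))
    q=P[:,:2]-P[:,:2].mean(0);ax=np.linalg.svd(q,full_matrices=False)[2][0]
    e=np.percentile(q@ax,[1,99]);mid=P[:,:2].mean(0)+ax*e.mean()
    hi=P[P[:,2]>.055]
    return mid*1000,np.degrees(np.arctan(ax[1]/ax[0])),(e[1]-e[0])*1000,P[:,2].max()*1000,len(P),(cx,cy,w,h,a),hi[:,:2].mean(0)*1000 if len(hi) else None
E
python3 - <<'E'
from h import *
np.set_printoptions(precision=1,suppress=True)
c=dict(np.load("top0.npz"));s=dict(np.load("scene0.npz"))
T=dict(blue=(191,142),yellow=(176,243),white=(125,194),green=(462,240),rblue=(401,272),ryellow=(419,178))
S=dict(blue=(389,171),yellow=(313,136),white=(365,122),green=(192,332),rblue=(200,267),ryellow=(269,324))
for n in T: print(n,*loop(c,T[n]),"| scene",*loop(s,S[n]))
for im,nm in((c,"top"),(s,"scene")):
    hsv=cv2.cvtColor(im["color"],cv2.COLOR_BGR2HSV)
    sd=dict(blue=(304,178),white=(340,191),green=(291,213),yellow=(327,227)) if nm=="top" else dict(blue=(320,239),white=(295,261),green=(295,216),yellow=(269,237))
    for n,p in sd.items():
        b=im["color"].astype(int);m=(np.abs(b-b[p[1],p[0]]).max(2)<60).astype(np.uint8)
        _,L,st,ce=cv2.connectedComponentsWithStats(m);k=L[p[1],p[0]]
        ct=np.argwhere(L==k)[:,::-1]; P=plane(im,ct,.008)
        print(nm,n,P[:,:2].mean(0)*1000,np.ptp(P[:,:2],axis=0)*1000)
o=c["color"];t=[cv2.resize(o[y-25:y+25,x-25:x+25],(250,250),interpolation=cv2.INTER_CUBIC) for x,y in T.values()]
cv2.imwrite("pics/cand.png",np.vstack([np.hstack(t[:3]),np.hstack(t[3:])]))
E
```

```text
blue [618.1 265.3] -34.56970995481509 48.15099572483832 67.09856690565064 200 (618.7850952148438, 265.9072265625, 11.919098854064941, 49.03676986694336, 57.57870101928711) [618.4 266.1] | scene [619.7 262.9] -35.20335594007547 46.92334532201166 65.5861558728028 140 (620.3776245117188, 264.5039978027344, 13.108292579650879, 49.015777587890625, 55.92461395263672) [620.5 262.7]
yellow [380.3 252. ] 42.8369259650166 44.51381385883756 65.2034545318133 147 (379.8957214355469, 253.1859893798828, 46.847251892089844, 11.688109397888184, 44.00757598876953) [380.1 253.1] | scene [382.3 250.7] 46.23317060298089 45.05780854172733 66.77686038750674 142 (381.4578857421875, 250.92872619628906, 46.795875549316406, 14.69554615020752, 44.78257369995117) [380.9 250.3]
white [472.5 387.9] -32.54183553613321 48.38817561362147 66.60844530872023 219 (473.062744140625, 389.26513671875, 12.371445655822754, 50.06611633300781, 55.57188034057617) [472.9 388.4] | scene [475.2 386.4] -32.995859494571185 46.22661054516272 68.66160309868685 127 (474.9388427734375, 388.11407470703125, 13.881219863891602, 49.450683593
[... 806 characters left out ...]
 -249.2]
ryellow [ 604.7 -266. ] -19.689637578333773 45.65635686811294 66.01822602712171 139 (604.6188354492188, -267.1684875488281, 11.961784362792969, 49.7817268371582, 68.24382019042969) [ 605.  -267.1] | scene [ 606.6 -269.1] -20.050513907783937 46.31967630256985 68.79286078134473 179 (605.2286376953125, -269.9984436035156, 17.023941040039062, 50.134063720703125, 70.32524108886719) [ 606.9 -267.8]
top blue [575.1  -7.3] [69.1 69.1]
top white [556.3 -95.5] [68.4 68.7]
top green [487.1  11.4] [69.1 69.2]
top yellow [468.3 -76.6] [69.1 68.9]
scene blue [573.6  -6.8] [69.4 68.9]
scene white [555.  -94.9] [69.2 69.8]
scene green [485.3  12.1] [70.5 69.4]
scene yellow [466.7 -75.6] [69.3 69.6]
```

View pics/cand.png

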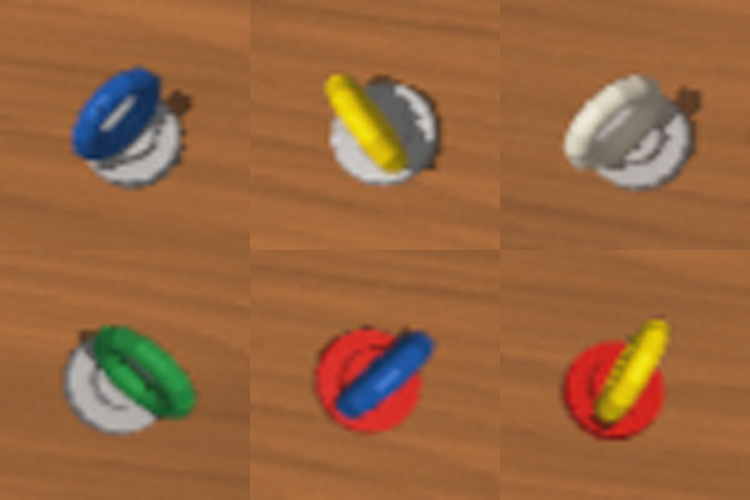

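The crop confirms it: blue, yellow, white and green in tiles 1–4 stand on steel feet, and tiles 5–6 (blue and yellow) have red feet. The two views agree within about 3 mm, and the loop tops measure 65–69 mm against a nominal 64 mm. White goes first: loop centre (474,387.5), axis −33°.

The rows are not in the units I measure in: shifts go in shares of 100 cm and turns go in shares of pi/2 rad. I convert before sending: 299 mm is 0.299, -160 mm is -0.16, -0.267 rad is -0.17.

Call:
jog_arm(moves="0.299 -0.16 -0.094 0 0 -0.17;0.299 -0.16 -0.094 0 0 -0.17;0.299 -0.16 -0.094 0 0 -0.17;0.299 -0.16 -0.094 0 0 -0.17;0.299 -0.16 -0.094 0 0 -0.17;0.299 -0.16 -0.094 0 0 -0.17;0.299 -0.16 -0.094 0 0 -0.17;0.299 -0.16 -0.094 0 0 -0.17", fingers=0.6)

```text
clock: 0.77
eef_pos: [0.4593, 0.3948, 0.1241]
tcp_rot: [[-0.839, 0.545, -0.001], [0.545, 0.839, -0.0], [0.0, -0.001, -1.0]]
contact_force: [0.2, 1.5, 0.7]
finger_gap: 0.596
grip_force: 0.0
```

Call:
jog_arm(moves="0.016 -0.009 0 0 0 0;0.016 -0.009 -0.035 0 0 0;0.016 -0.009 -0.065 0 0 0;0.016 -0.009 -0.094 0 0 0;0.016 -0.009 -0.094 0 0 0;0.016 -0.009 -0.094 0 0 0")

```text
clock: 1.27
eef_pos: [0.473, 0.3865, 0.0296]
tcp_rot: [[-0.839, 0.545, -0.003], [0.545, 0.839, -0.002], [0.001, -0.004, -1.0]]
contact_force: [0.3, -0.0, -0.2]
finger_gap: 0.601
grip_force: 0.0
```

Call:
jog_arm(moves="0 0 0 0 0 0;0 0 0 0 0 0;0 0 0 0 0 0;0 0 0 0 0 0;0 0 0 0 0 0;0 0 0 0 0 0;0 0 0 0 0 0;0 0 0 0 0 0", fingers=0, newtons=30)

```text
clock: 1.93
eef_pos: [0.4742, 0.3875, 0.0312]
tcp_rot: [[-0.839, 0.544, 0.001], [0.544, 0.839, 0.001], [-0.0, 0.001, -1.0]]
contact_force: [-0.4, 0.7, 1.0]
finger_gap: 0.125
grip_force: 30.0
```

Scaled: -482 mm is -0.482, -100 mm is -0.1.

Call:
jog_arm(moves="0 0 0.04 0 0 0;0 0 0.08 0 0 0;0.02 -0.1 0.09 0 0 0;0.081 -0.482 0.09 0 0 0;0.081 -0.482 0.09 0 0 0;0.081 -0.482 0.09 0 0 0;0.081 -0.482 0.09 0 0 0;0.081 -0.482 0.09 0 0 0")

```text
clock: 2.6
eef_pos: [0.5155, 0.1391, 0.1175]
tcp_rot: [[-0.839, 0.544, -0.001], [0.544, 0.839, -0.0], [0.001, -0.001, -1.0]]
contact_force: [1.4, -0.2, -1.1]
finger_gap: 0.128
grip_force: 30.0
```

Call:
jog_arm(moves="0 0 0 0 0 0")

```text
clock: 2.68
eef_pos: [0.5162, 0.1343, 0.1175]
tcp_rot: [[-0.836, 0.549, -0.001], [0.549, 0.836, -0.004], [-0.001, -0.004, -1.0]]
contact_force: [0.4, 1.0, -2.3]
finger_gap: 0.125
grip_force: 30.0
```

Scaled: -229 mm is -0.229, 39 mm is 0.039.

Call:
jog_arm(moves="0.039 -0.229 0 0 0 0;0.039 -0.229 0 0 0 0;0.039 -0.229 0 0 0 0;0.039 -0.229 0 0 0 0;0.039 -0.229 0 0 0 0;0.039 -0.229 0 0 0 0;0.039 -0.229 -0.02 0 0 0;0.039 -0.229 -0.02 0 0 0")

```text
clock: 3.35
eef_pos: [0.5528, -0.089, 0.0948]
tcp_rot: [[-0.837, 0.547, -0.006], [0.547, 0.837, 0.001], [0.006, -0.002, -1.0]]
contact_force: [-1.1, 0.5, -1.9]
finger_gap: 0.127
grip_force: 30.0
```

Call:
jog_arm(moves="0 0 0 0 0 0;0 0 0 0 0 0")

```text
clock: 3.52
eef_pos: [0.5548, -0.0871, 0.0978]
tcp_rot: [[-0.839, 0.544, -0.001], [0.544, 0.839, 0.0], [0.001, -0.0, -1.0]]
contact_force: [-0.4, -0.1, -2.4]
finger_gap: 0.129
grip_force: 30.0
```

Scaled: -58 mm is -0.058, -55 mm is -0.055.

Call:
jog_arm(moves="0 -0.008 0 0 0 0;0 -0.008 -0.025 0 0 0;0 -0.008 -0.04 0 0 0;0 -0.008 -0.05 0 0 0;0 -0.008 -0.055 0 0 0;0 -0.008 -0.058 0 0 0;0 -0.008 -0.058 0 0 0;0 -0.008 -0.058 0 0 0")

```text
clock: 4.18
eef_pos: [0.5557, -0.0959, 0.0405]
tcp_rot: [[-0.839, 0.544, 0.001], [0.544, 0.839, -0.0], [-0.001, 0.001, -1.0]]
contact_force: [-1.0, -0.8, -1.5]
finger_gap: 0.124
grip_force: 30.0
```

Call:
jog_arm(moves="0 0 0 0 0 0;0 0 0 0 0 0")

```text
clock: 4.35
eef_pos: [0.5556, -0.096, 0.0405]
tcp_rot: [[-0.839, 0.544, 0.002], [0.544, 0.839, -0.0], [-0.001, 0.001, -1.0]]
contact_force: [0.3, 0.4, -1.6]
finger_gap: 0.124
grip_force: 30.0
```

Still hanging about 1 mm above the disc. I'll lower it slightly, then release.

Scaled: -1 mm is -0.001.

Call:
jog_arm(moves="0 0 -0.001 0 0 0;0 0 -0.001 0 0 0;0 0 -0.001 0 0 0;0 0 -0.001 0 0 0")

```text
clock: 4.68
eef_pos: [0.5555, -0.096, 0.0392]
tcp_rot: [[-0.839, 0.544, 0.001], [0.544, 0.839, -0.0], [-0.001, 0.001, -1.0]]
contact_force: [1.4, 0.0, 0.8]
finger_gap: 0.125
grip_force: 30.0
```

Scaled: 90 mm is 0.09, 60 mm is 0.06.

Call:
jog_arm(moves="0 0 0 0 0 0;0 0 0 0 0 0;0 0 0 0 0 0;0 0 0 0 0 0;0 0 0 0 0 0;0 0 0.03 0 0 0;0 0 0.06 0 0 0;0 0 0.09 0 0 0", fingers=0.5)

```text
clock: 5.35
eef_pos: [0.5545, -0.0958, 0.1293]
tcp_rot: [[-0.839, 0.544, -0.002], [0.544, 0.839, 0.0], [0.002, -0.001, -1.0]]
contact_force: [1.3, -0.3, -0.3]
finger_gap: 0.503
grip_force: 0.0
```

White is placed. Next is blue at (619,264.5), axis −35°.

Scaled: 360 mm is 0.36, 63 mm is 0.063, -0.035 rad is -0.0223.

Call:
jog_arm(moves="0.063 0.36 0 0 0 -0.0223;0.063 0.36 0 0 0 -0.0223;0.063 0.36 0 0 0 -0.0223;0.063 0.36 0 0 0 -0.0223;0.063 0.36 0 0 0 -0.0223;0.063 0.36 0 0 0 -0.0223;0.063 0.36 0 0 0 -0.0223;0.063 0.36 0 0 0 -0.0223")

```text
clock: 6.02
eef_pos: [0.6124, 0.2345, 0.1287]
tcp_rot: [[-0.819, 0.573, -0.0], [0.573, 0.819, -0.0], [-0.0, -0.0, -1.0]]
contact_force: [1.2, -1.0, 1.1]
finger_gap: 0.497
grip_force: 0.0
```

Call:
jog_arm(moves="0 0 0 0 0 0;0 0 0 0 0 0")

```text
clock: 6.18
eef_pos: [0.6123, 0.2346, 0.1281]
tcp_rot: [[-0.821, 0.57, -0.0], [0.57, 0.821, -0.0], [0.0, -0.0, -1.0]]
contact_force: [-0.3, -0.4, -0.1]
finger_gap: 0.501
grip_force: 0.0
```

Scaled: -97 mm is -0.097, -75 mm is -0.075.

Call:
jog_arm(moves="0.007 0.03 0 0 0 0;0.007 0.03 -0.01 0 0 0;0.007 0.03 -0.045 0 0 0;0.007 0.03 -0.075 0 0 0;0.007 0.03 -0.097 0 0 0;0.007 0.03 -0.097 0 0 0;0.007 0.03 -0.097 0 0 0")

```text
clock: 6.77
eef_pos: [0.6187, 0.2607, 0.0308]
tcp_rot: [[-0.818, 0.575, -0.003], [0.575, 0.818, -0.001], [0.002, -0.003, -1.0]]
contact_force: [0.2, 0.0, 0.4]
finger_gap: 0.504
grip_force: 0.0
```

Call:
jog_arm(moves="0 0 0 0 0 0;0 0 0 0 0 0;0 0 0 0 0 0;0 0 0 0 0 0;0 0 0 0 0 0;0 0 0 0 0 0;0 0 0 0 0 0;0 0 0 0 0 0", fingers=0)

```text
clock: 7.43
eef_pos: [0.6202, 0.2628, 0.0325]
tcp_rot: [[-0.819, 0.573, 0.002], [0.573, 0.819, 0.001], [-0.001, 0.002, -1.0]]
contact_force: [1.0, 1.1, 2.9]
finger_gap: 0.128
grip_force: 30.0
```

Scaled: -271 mm is -0.271, 90 mm is 0.09.

Call:
jog_arm(moves="0 0 0.04 0 0 0;0 0 0.08 0 0 0;-0.01 -0.05 0.09 0 0 0;-0.045 -0.271 0.09 0 0 0;-0.045 -0.271 0.09 0 0 0;-0.045 -0.271 0.09 0 0 0;-0.045 -0.271 0.09 0 0 0;-0.045 -0.271 0.09 0 0 0")

```text
clock: 8.1
eef_pos: [0.5769, 0.0149, 0.1209]
tcp_rot: [[-0.82, 0.573, -0.002], [0.573, 0.82, -0.0], [0.002, -0.001, -1.0]]
contact_force: [1.3, -1.0, -2.7]
finger_gap: 0.126
grip_force: 30.0
```

Call:
jog_arm(moves="0 0 0 0 0 0;0 0 0 0 0 0")

```text
clock: 8.27
eef_pos: [0.5775, 0.0145, 0.121]
tcp_rot: [[-0.817, 0.577, -0.002], [0.577, 0.817, 0.0], [0.002, -0.001, -1.0]]
contact_force: [-0.2, 0.9, -1.6]
finger_gap: 0.119
grip_force: 30.0
```

Scaled: -79 mm is -0.079, -22.5 mm is -0.0225.

Call:
jog_arm(moves="-0.0015 -0.0225 0 0 0 0;-0.0015 -0.0225 -0.015 0 0 0;-0.0015 -0.0225 -0.045 0 0 0;-0.0015 -0.0225 -0.065 0 0 0;-0.0015 -0.0225 -0.075 0 0 0;-0.0015 -0.0225 -0.079 0 0 0;-0.0015 -0.0225 -0.079 0 0 0;-0.0015 -0.0225 -0.079 0 0 0")

```text
clock: 8.93
eef_pos: [0.578, -0.0053, 0.0433]
tcp_rot: [[-0.82, 0.573, 0.002], [0.573, 0.82, 0.0], [-0.001, 0.001, -1.0]]
contact_force: [-0.6, -0.6, -1.7]
finger_gap: 0.123
grip_force: 30.0
```

Call:
jog_arm(moves="0 0 0 0 0 0;0 0 0 0 0 0")

```text
clock: 9.1
eef_pos: [0.5779, -0.0058, 0.0437]
tcp_rot: [[-0.819, 0.573, 0.002], [0.573, 0.819, -0.0], [-0.002, 0.001, -1.0]]
contact_force: [0.3, -0.4, -2.5]
finger_gap: 0.126
grip_force: 30.0
```

Scaled: -3 mm is -0.003, -2 mm is -0.002.

Call:
jog_arm(moves="-0.002 -0.002 -0.001 0 0 0;-0.002 -0.002 -0.002 0 0 0;-0.002 -0.002 -0.003 0 0 0;-0.002 -0.002 -0.003 0 0 0;-0.002 -0.002 -0.003 0 0 0")

```text
clock: 9.52
eef_pos: [0.5752, -0.0079, 0.0403]
tcp_rot: [[-0.819, 0.574, 0.001], [0.574, 0.819, 0.0], [-0.001, 0.001, -1.0]]
contact_force: [-1.1, 1.0, 4.5]
finger_gap: 0.12
grip_force: 30.0
```

Scaled: 90 mm is 0.09, 60 mm is 0.06.

Call:
jog_arm(moves="0 0 0 0 0 0;0 0 0 0 0 0;0 0 0 0 0 0;0 0 0 0 0 0;0 0 0 0 0 0;0 0 0.03 0 0 0;0 0 0.06 0 0 0;0 0 0.09 0 0 0", fingers=0.5)

```text
clock: 10.18
eef_pos: [0.5745, -0.0079, 0.13]
tcp_rot: [[-0.819, 0.574, -0.002], [0.574, 0.819, 0.0], [0.002, -0.001, -1.0]]
contact_force: [0.3, -0.6, 0.6]
finger_gap: 0.503
grip_force: 0.0
```

Next is yellow at (381,251.5), axis 44.5°. I'll turn −100.5° to keep joint 6 mid-range.

Scaled: 259 mm is 0.259, -194 mm is -0.194, -0.9 rad is -0.573.

Call:
jog_arm(moves="-0.194 0.259 0 0 0 -0.573;-0.194 0.259 0 0 0 -0.573;-0.194 0.259 0 0 0 -0.573;-0.194 0.259 0 0 0 -0.573;-0.194 0.259 0 0 0 -0.573;-0.194 0.259 0 0 0 -0.573;-0.194 0.259 0 0 0 -0.573;-0.194 0.259 0 0 0 -0.573")

```text
clock: 10.85
eef_pos: [0.3878, 0.2422, 0.1297]
tcp_rot: [[-0.054, 0.999, 0.001], [0.999, 0.054, 0.0], [0.0, 0.001, -1.0]]
contact_force: [-0.3, 1.2, -0.2]
finger_gap: 0.498
grip_force: 0.0
```

Scaled: -0.854 rad is -0.5437.

Call:
jog_arm(moves="0 0 0 0 0 -0.5437;0 0 0 0 0 -0.5437;0 0 0 0 0 -0.5437;0 0 0 0 0 -0.5437;0 0 0 0 0 -0.5437;0 0 0 0 0 -0.5437;0 0 0 0 0 -0.5437;0 0 0 0 0 -0.5437")

```text
clock: 11.52
eef_pos: [0.3885, 0.2412, 0.1295]
tcp_rot: [[0.714, 0.7, 0.0], [0.7, -0.714, -0.0], [-0.0, 0.0, -1.0]]
contact_force: [-0.2, 0.3, 1.1]
finger_gap: 0.499
grip_force: 0.0
```

Call:
jog_arm(moves="-0.0075 0.0105 0 0 0 0;-0.0075 0.0105 -0.01 0 0 0;-0.0075 0.0105 -0.045 0 0 0;-0.0075 0.0105 -0.075 0 0 0;-0.0075 0.0105 -0.098 0 0 0;-0.0075 0.0105 -0.098 0 0 0;-0.0075 0.0105 -0.098 0 0 0")

```text
clock: 12.1
eef_pos: [0.3806, 0.2514, 0.031]
tcp_rot: [[0.712, 0.702, -0.002], [0.702, -0.712, -0.001], [-0.002, -0.0, -1.0]]
contact_force: [0.3, 0.3, 1.3]
finger_gap: 0.501
grip_force: 0.0
```

Call:
jog_arm(moves="0 0 0 0 0 0;0 0 0 0 0 0;0 0 0 0 0 0;0 0 0 0 0 0;0 0 0 0 0 0;0 0 0 0 0 0;0 0 0 0 0 0;0 0 0 0 0 0", fingers=0)

```text
clock: 12.77
eef_pos: [0.3813, 0.252, 0.0319]
tcp_rot: [[0.713, 0.701, 0.001], [0.701, -0.713, 0.001], [0.001, 0.0, -1.0]]
contact_force: [-1.4, 0.8, 4.0]
finger_gap: 0.124
grip_force: 30.0
```

Scaled: -327 mm is -0.327, 90 mm is 0.09.

Call:
jog_arm(moves="0 0 0.04 0 0 0;0 0 0.08 0 0 0;0.01 -0.05 0.09 0 0 0;0.086 -0.327 0.09 0 0 0;0.086 -0.327 0.09 0 0 0;0.086 -0.327 0.09 0 0 0;0.086 -0.327 0.09 0 0 0;0.086 -0.327 0.09 0 0 0")

```text
clock: 13.43
eef_pos: [0.4433, 0.0086, 0.1207]
tcp_rot: [[0.713, 0.701, -0.001], [0.701, -0.713, -0.0], [-0.001, -0.0, -1.0]]
contact_force: [0.7, -0.8, -2.0]
finger_gap: 0.127
grip_force: 30.0
```

Call:
jog_arm(moves="0 0 0 0 0 0;0 0 0 0 0 0")

```text
clock: 13.6
eef_pos: [0.4436, 0.0085, 0.1205]
tcp_rot: [[0.717, 0.697, -0.001], [0.697, -0.717, -0.0], [-0.001, -0.001, -1.0]]
contact_force: [-0.4, 0.7, -1.8]
finger_gap: 0.124
grip_force: 30.0
```

Scaled: -84.5 mm is -0.0845, -77 mm is -0.077.

Call:
jog_arm(moves="0.024 -0.0845 0 0 0 0;0.024 -0.0845 0 0 0 0;0.024 -0.0845 0 0 0 0;0.024 -0.0845 -0.02 0 0 0;0.024 -0.0845 -0.045 0 0 0;0.024 -0.0845 -0.065 0 0 0;0.024 -0.0845 -0.074 0 0 0;0.024 -0.0845 -0.077 0 0 0")

```text
clock: 14.27
eef_pos: [0.4661, -0.0724, 0.0422]
tcp_rot: [[0.712, 0.702, -0.004], [0.702, -0.712, 0.001], [-0.003, -0.004, -1.0]]
contact_force: [0.2, -0.2, -1.4]
finger_gap: 0.13
grip_force: 30.0
```

Call:
jog_arm(moves="0 0 0 0 0 0;0 0 0 0 0 0")

```text
clock: 14.43
eef_pos: [0.4685, -0.0734, 0.0447]
tcp_rot: [[0.713, 0.702, 0.002], [0.702, -0.713, -0.0], [0.001, 0.001, -1.0]]
contact_force: [-0.1, 0.2, -1.2]
finger_gap: 0.126
grip_force: 30.0
```

Scaled: -4.7 mm is -0.0047, -4 mm is -0.004.

Call:
jog_arm(moves="-0.001 -0.0025 -0.002 0 0 0;-0.001 -0.0025 -0.003 0 0 0;-0.001 -0.0025 -0.004 0 0 0;-0.001 -0.0025 -0.0047 0 0 0;-0.001 -0.0025 -0.0047 0 0 0;-0.001 -0.0025 -0.0047 0 0 0")

```text
clock: 14.93
eef_pos: [0.4669, -0.0765, 0.0398]
tcp_rot: [[0.713, 0.701, 0.001], [0.701, -0.713, -0.0], [0.0, 0.001, -1.0]]
contact_force: [-1.3, -0.3, 3.9]
finger_gap: 0.124
grip_force: 30.0
```

Scaled: 90 mm is 0.09, 60 mm is 0.06.

Call:
jog_arm(moves="0 0 0 0 0 0;0 0 0 0 0 0;0 0 0 0 0 0;0 0 0 0 0 0;0 0 0 0 0 0;0 0 0.03 0 0 0;0 0 0.06 0 0 0;0 0 0.09 0 0 0", fingers=0.5)

```text
clock: 15.6
eef_pos: [0.4662, -0.0763, 0.1299]
tcp_rot: [[0.713, 0.701, -0.002], [0.701, -0.713, 0.0], [-0.001, -0.001, -1.0]]
contact_force: [1.1, -0.2, 0.1]
finger_gap: 0.496
grip_force: 0.0
```

Next is green at (478.5,−376), axis 51°. At 130 mm the path clears both rejects.

Scaled: -300 mm is -0.3, 12 mm is 0.012, 0.113 rad is 0.0719.

Call:
jog_arm(moves="0.012 -0.3 0 0 0 0.0719;0.012 -0.3 0 0 0 0.0719;0.012 -0.3 0 0 0 0.0719;0.012 -0.3 0 0 0 0.0719;0.012 -0.3 0 0 0 0.0719;0.012 -0.3 0 0 0 0.0719;0.012 -0.3 0 0 0 0.0719;0.012 -0.3 0 0 0 0.0719")

```text
clock: 16.27
eef_pos: [0.4788, -0.3824, 0.129]
tcp_rot: [[0.632, 0.775, 0.001], [0.775, -0.632, -0.004], [-0.002, 0.004, -1.0]]
contact_force: [-0.6, -0.0, 0.1]
finger_gap: 0.501
grip_force: 0.0
```

Call:
jog_arm(moves="0 0 0 0 0 0;0 0 0 0 0 0")

```text
clock: 16.43
eef_pos: [0.4783, -0.3762, 0.1286]
tcp_rot: [[0.631, 0.776, -0.001], [0.776, -0.631, 0.002], [0.001, -0.002, -1.0]]
contact_force: [-0.5, -0.1, 0.1]
finger_gap: 0.496
grip_force: 0.0
```

Scaled: -97 mm is -0.097, -65 mm is -0.065.

Call:
jog_arm(moves="0 0 -0.035 0 0 0;0 0 -0.065 0 0 0;0 0 -0.097 0 0 0;0 0 -0.097 0 0 0;0 0 -0.097 0 0 0")

```text
clock: 16.85
eef_pos: [0.478, -0.374, 0.0314]
tcp_rot: [[0.628, 0.778, -0.003], [0.778, -0.628, 0.003], [0.0, -0.004, -1.0]]
contact_force: [0.4, 0.7, 0.3]
finger_gap: 0.496
grip_force: 0.0
```

Call:
jog_arm(moves="0 0 0 0 0 0;0 0 0 0 0 0;0 0 0 0 0 0;0 0 0 0 0 0;0 0 0 0 0 0;0 0 0 0 0 0;0 0 0 0 0 0;0 0 0 0 0 0", fingers=0)

```text
clock: 17.52
eef_pos: [0.4789, -0.3765, 0.033]
tcp_rot: [[0.63, 0.777, 0.001], [0.777, -0.63, -0.0], [0.0, 0.001, -1.0]]
contact_force: [-1.4, 0.4, 5.1]
finger_gap: 0.125
grip_force: 30.0
```

Scaled: 388 mm is 0.388, 100 mm is 0.1.

Call:
jog_arm(moves="0 0 0.04 0 0 0;0 0 0.08 0 0 0;0 0.05 0.1 0 0 0;0.008 0.388 0.1 0 0 0;0.008 0.388 0.1 0 0 0;0.008 0.388 0.1 0 0 0;0.008 0.388 0.1 0 0 0;0.008 0.388 0.1 0 0 0")

```text
clock: 18.18
eef_pos: [0.4827, -0.1276, 0.13]
tcp_rot: [[0.63, 0.776, -0.001], [0.776, -0.63, 0.0], [-0.0, -0.001, -1.0]]
contact_force: [0.6, -0.1, -1.7]
finger_gap: 0.124
grip_force: 30.0
```

Call:
jog_arm(moves="0 0 0 0 0 0;0 0 0 0 0 0")

```text
clock: 18.35
eef_pos: [0.4832, -0.1275, 0.1301]
tcp_rot: [[0.626, 0.78, -0.001], [0.78, -0.626, -0.0], [-0.0, -0.001, -1.0]]
contact_force: [-0.3, 0.2, -2.1]
finger_gap: 0.122
grip_force: 30.0
```

Scaled: 139.5 mm is 0.1395, -40 mm is -0.04.

Call:
jog_arm(moves="0.003 0.1395 0 0 0 0;0.003 0.1395 0 0 0 0;0.003 0.1395 0 0 0 0;0.003 0.1395 0 0 0 0;0.003 0.1395 0 0 0 0;0.003 0.1395 -0.02 0 0 0;0.003 0.1395 -0.04 0 0 0;0.003 0.1395 -0.04 0 0 0")

```text
clock: 19.02
eef_pos: [0.484, 0.0083, 0.0873]
tcp_rot: [[0.631, 0.776, -0.007], [0.776, -0.631, -0.001], [-0.005, -0.005, -1.0]]
contact_force: [-1.3, -0.3, -1.6]
finger_gap: 0.125
grip_force: 30.0
```

Call:
jog_arm(moves="0 0 0 0 0 0;0 0 0 0 0 0")

```text
clock: 19.18
eef_pos: [0.4873, 0.0088, 0.091]
tcp_rot: [[0.631, 0.776, 0.001], [0.776, -0.631, -0.0], [0.0, 0.001, -1.0]]
contact_force: [0.3, 0.3, -2.0]
finger_gap: 0.128
grip_force: 30.0
```

Scaled: -50 mm is -0.05, -49 mm is -0.049.

Call:
jog_arm(moves="-0.001 0.003 -0.025 0 0 0;-0.001 0.003 -0.04 0 0 0;-0.001 0.003 -0.046 0 0 0;-0.001 0.003 -0.048 0 0 0;-0.001 0.003 -0.049 0 0 0;-0.001 0.003 -0.05 0 0 0;-0.001 0.003 -0.05 0 0 0;-0.001 0.003 -0.05 0 0 0")

```text
clock: 19.85
eef_pos: [0.4861, 0.013, 0.0412]
tcp_rot: [[0.63, 0.777, 0.002], [0.777, -0.63, -0.0], [0.001, 0.001, -1.0]]
contact_force: [0.4, 0.4, -2.2]
finger_gap: 0.121
grip_force: 30.0
```

Scaled: -1.3 mm is -0.0013, -1 mm is -0.001.

Call:
jog_arm(moves="0 -0.001 -0.001 0 0 0;0 -0.001 -0.0013 0 0 0;0 -0.001 -0.0013 0 0 0")

```text
clock: 20.1
eef_pos: [0.4863, 0.0129, 0.041]
tcp_rot: [[0.63, 0.776, 0.002], [0.776, -0.63, 0.001], [0.003, 0.001, -1.0]]
contact_force: [-3.4, 3.3, 10.3]
finger_gap: 0.126
grip_force: 30.0
```

Scaled: 90 mm is 0.09, 60 mm is 0.06.

Call:
jog_arm(moves="0 0 0 0 0 0;0 0 0 0 0 0;0 0 0 0 0 0;0 0 0 0 0 0;0 0 0 0 0 0;0 0 0.03 0 0 0;0 0 0.06 0 0 0;0 0 0.09 0 0 0", fingers=0.5)

```text
clock: 20.77
eef_pos: [0.485, 0.012, 0.1297]
tcp_rot: [[0.63, 0.777, -0.002], [0.777, -0.63, -0.0], [-0.001, -0.001, -1.0]]
contact_force: [0.2, 0.5, -1.1]
finger_gap: 0.499
grip_force: 0.0
```

Scaled: 240 mm is 0.24, -80 mm is -0.08.

Call:
jog_arm(moves="-0.08 0.24 0.06 0 0 0;-0.08 0.24 0.06 0 0 0;-0.08 0.24 0.06 0 0 0;-0.08 0.24 0.06 0 0 0;-0.08 0.24 0.06 0 0 0;-0.08 0.24 0.06 0 0 0;-0.08 0.24 0.06 0 0 0;-0.08 0.24 0.06 0 0 0")

```text
clock: 21.43
eef_pos: [0.4051, 0.2546, 0.1897]
tcp_rot: [[0.626, 0.78, 0.001], [0.78, -0.626, 0.001], [0.002, 0.0, -1.0]]
contact_force: [-0.1, -1.4, -0.4]
finger_gap: 0.499
grip_force: 0.0
```

```bash
python3 - <<'E'
from rig import optics
from h import *
np.set_printoptions(precision=1,suppress=True)
ims=[]
T=dict(blue=(575,-7),white=(556,-95),green=(486,12),yellow=(467.5,-76),rblue=(389,-248),ryellow=(605.5,-267))
for n in("top","scene"):
    c=optics.read_camera(n)
    M=c["camera_from_world"]
    for k,(x,y) in T.items():
        p=M@[x/1000,y/1000,.04,1];a=np.array([p[0],-p[1]])/-p[2];a=a*(1+c["k1"]*(a@a))
        uv=(c["K"][:2,:2]@a+c["K"][:2,2]).round().astype(int)
        r=loop(c,tuple(int(v) for v in uv),30)
        print(n,k,uv,*[r[i] for i in(0,1,2,3,4)],"err",r[0]-[x,y])
    ims.append(c["color"])
t=cv2.resize(ims[0][140:270,245:385],(400,371),interpolation=cv2.INTER_CUBIC);s=cv2.resize(ims[1][170:300,230:370],(400,371),interpolation=cv2.INTER_CUBIC)
cv2.imwrite("pics/end.png",np.hstack([t,s]))
E
```

```text
top blue [304 174] [585.2  -9.4] -21.90374858505751 72.41763045414693 74.63162449834182 237 err [10.2 -2.4]
top white [342 187] [ 565.  -100.6] -22.16210519298608 74.06556053412812 74.87420003926093 236 err [ 9.  -5.6]
top green [290 211] [486.5  15.7] 52.01253089643179 80.87035595119488 74.68074719098627 213 err [0.5 3.7]
top yellow [328 225] [463.6 -76.1] 47.78882497733762 75.38423098552602 73.68161615382796 222 err [-3.9 -0.1]
top rblue [403 271] [ 388.9 -246.9] -39.63673872316216 46.52244324120967 65.84210977860872 150 err [-0.1  1.1]
top ryellow [420 177] [ 605.1 -266. ] -19.50097470557628 45.42229440567791 66.07014420267276 141 err [-0.4  1. ]
scene blue [322 232] [569.1   5.5] -64.77138824646764 66.85516077673324 76.01066443578442 250 err [-5.9 12.5]
scene white [295 254] [546.9 -84.8] -47.807749209280395 70.65773080031933 75.87318162780177 233 err [-9.1 10.2]
scene green [296 209] [485.2  23.1] 60.21053841636181 71.7062588166658 74.95945526614689 307 err [-0.8 11.1]
scene yellow [269 230] [456.7 -73.8] 12.706754327345838 70.47876001078073 75.21808014362563 307 err [-10.8   2.2]
scene rblue [199 265] [ 389.7 -249. ] -43.666117782303026 46.25800074584302 66.88204677360554 128 err [ 0.7 -1. ]
scene ryellow [269 323] [ 606.8 -269. ] -20.134386816664886 46.91570042360288 68.77646605421094 175 err [ 1.3 -2. ]
```

View pics/end.png

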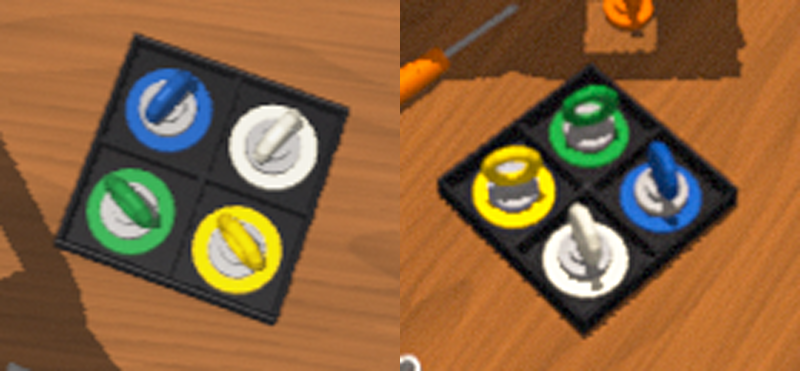

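All four stand centred on their own discs: blue at (169,103), white (273,147), green (130,210) and yellow (237,249) in the left crop. The rejects haven't moved. The tray walls contaminated the placement numbers, so I'll recheck above wall height and then hand in.

```bash
sed -i 's/>.022/>.036/' h.py; python3 - <<'E'
from rig import optics,order
from h import *
c=optics.read_camera("top");ok=True
for k,(x,y),uv in(("blue",(575,-7),(304,174)),("white",(556,-95),(342,187)),("green",(486,12),(290,211)),("yellow",(467.5,-76),(328,225))):
    r=loop(c,uv,30);e=r[0]-[x,y];print(k,e.round(1),r[3].round(1));ok&=np.hypot(*e)<6.5 and r[3]<79
if ok: print(order.close_job())
E
```

```text
blue [-3.1  1.7] 75.2
white [-3.2  2. ] 74.4
green [-1.4  1.5] 74.6
yellow [-1.5  1.8] 75.4
the job is handed in; nothing more can be done
None
```

All four steel-footed eye nuts stand upright on the discs of their own colours, measured within about 4 mm of centre; the two red-footed ones were left where they were, and the job is handed in at about 21.6 s.

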